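Hang the purple tub from the S-hook

TASK

Hang the purple tub by its arch handle from the lower loop of the steel S-hook that hangs on the rail, so that rail, hook and tub form a hanging chain with the tub hanging free and level above the bench. Leave the S-hook on the rail and do not disturb the orange tub.

Things in the scene. Friction and masses are not known exactly. Their poses are not given: they have to be found in the camera images.
- hanger: S-hook of steel strap, 20 mm wide (y), loose on a 12 mm round bar along its y, bar axis 300 mm up, posts at bar ends 260 mm apart. Origin: bottom of the inside of its lower V loop, 193 mm up; x across the bar, away from robot; z up. V open upward: tip x -32, z +31 (robot side); far side x +24, z +19, then shank straight up to z +72, slanting to x -18, z +102 at the bar. Swings if pushed.
- purple_tub: Purple open tub, 100 x 90 x 48 mm, 120 g, on the bench. Origin: centre of underside, z up. Grip fin, same colour, sticks out to its -x: 12 mm thick (y), x -92 to -50, z 26 to 62 mm; held there at x -78, fingers closing along y, the handle stays free for hanging. A pale block on the +x wall (to x +62) balances it: it hangs about level. Lower it into the loop, rod along the hook's y, fin towards the robot.
- purple_tub_crown (a point): Underside of the crown of the purple tub's handle: tub x 0, y 0, z 124 mm; axes as the tub's. The rigid arch handle, 8 mm dark steel rod, stands in the tub's y-z plane: legs at y +-44 mm up to z 85, then sloping in to the crown (top of rod z 132). Bring the crown in over the hook's tip from the robot's side, the tip passing under the rod, then lower it into the V.
- orange_tub: Orange tub of the same shape and size, with the same dark arch handle and a grip fin to its -x, standing on the bench on the other side. Origin: centre of its underside, z up. A bystander: leave it alone.

How it is judged:
At the end, for the whole second after the job is handed in: The purple tub hangs by its crown in the S-hook's lower loop (within 18 mm of its bottom), bearing on it, over 40 mm above the bench, within 17 degrees of level, nearly still; the S-hook still hangs on the rail within 35 mm of its start and 17 degrees of upright (distance between purple_tub_crown and hanger below 0.018 m and contact force between purple_tub and hanger above 0.4 N and height (world z) of purple_tub above 0.04 m and angle between each of purple_tub, hanger's own z axis and vertical below 0.3 rad and distance of hanger from where it was at the start of the episode below 0.035 m and linear speed of purple_tub below 0.06 m/s); the robot touches nothing.
It fails at once if The orange tub is disturbed (moved more than 20 mm) (distance of orange_tub from where it was at the start of the episode above 0.02 m).
It also fails if it takes over 48 s, if anything falls off the work surface, if the arm or the gripper's body presses on something with over 40 N, if the wrist force passes 120 N, or if a joint passes its speed limit or range.

ROBOT

A 6-joint arm with a two-finger parallel gripper is mounted at the origin on the work surface. World frame = base frame: x ahead of the robot, y to its left, z up, the work surface at z = 0. Lengths are in m, angles in rad, forces in N, time in s.
With the tool pointing down it reaches from about 0.225 to 0.875 m from the base axis. Payload 3.4 kg.
Tool frame: the origin (TCP) lies on the mounting face of the last link; the fingertips stand 173 mm ahead of it and the grasp point (between the pads) lies 155 mm ahead of it; x points along the fingers, y is the direction in which the jaws open and shut, and the axes are right-handed (so a half turn about x gives the same grasp; the last joint's range is limited). The gripper opens to 85 mm and grips with 20 to 120 N. Pads are 22 mm wide; open, the fingers measure 114 mm over their backs; the gripper's body (76 mm by 85 mm) begins 54 mm behind the grasp point. The pads swing forward as they close: fully open they stand 13 mm farther back than shut.
Start: joints at [1.092, 0.276, 1.505, -0, 1.361, -0.121], TCP at [0.201, 0.539, 0.405] pointing down, gripper open.
Joint ranges: [-2.89, 2.89], [-0.75, 2.08], [0.22, 2.7], [-1.18, 4.32], [0.11, 2.71], [-2.7, 2.7]. Speed limits (rad/s): [2.57, 2.57, 3.14, 3.14, 3.14, 3.14].

INTERFACE

Orientations are given as a unit quaternion [w, x, y, z].
In Python, from rig import manip gives the robot as it stands.
- The arm moves only by the tool arm_command, never from a script. Its argument "targets" is a list of rows, each an object with "dp": the shift along the tool's x, y, z in m, a list of three; "turn": the turn, a rotation vector about the tool's x, y, z in degrees, a list of three; "grip": the opening, from -1 (shut) to 1 (fully open). In form: [{"dp": [tx, ty, tz], "turn": [wx, wy, wz], "grip": grip}, ...]. A call has 1 to 8 rows; each row shifts and turns the commanded pose from where the row before left it, along the tool's axes as they then stand; what a row does not reach is not made up. A row lasts 1/10 s, in which the tool goes at most 50 mm and 8.59 degrees, less where a joint would pass 70% of its speed; a pose out of reach is approached as far as the arm can. A call with a gripper value outside its range is refused whole. The fingers move at their own pace and stop on an object; "grip_force" is the grip in N (left out, the last holds). Time passes only in rows, so rows that do not move let the fingers close. It gives the time, the measured TCP pose, the force and the opening at its end, in the units of the state.
- manip.get_state(): the state, without advancing time (a new reading comes with each control period).
- manip.get_image(name): name is "scene" or "side" or "wrist"; returns the picture (420x560x3 uint8, red, green, blue); there is no depth.
- manip.calibration(name): a dict with "fx", "fy", "cx", "cy" (pixels), "R" (3x3) and "t" (3): a world point X has camera coordinates R X + t. Camera axes: x right, y down, z forward; pixel columns grow to the right and rows downward; lengths in m; the calibration is good to about 2 mm. A picture is of the moment at which its call begins: read the wrist's pose just before it. calibration takes no time and is no camera call; for the wrist camera it gives the pose at the moment of the call.
- manip.sign_off(): hands the job in, once; it reports no verdict.
The state is a dict: "clock": time; "qpos": joint angles; "qd": joint speeds; "effort": joint torques, N m; "position": TCP position; "ee_rot": TCP orientation; "contact_force": force on the tool from outside, world axes, zero at the start; "moment": the same for the moment, N m; "width": finger opening in m.
Only numpy, scipy, OpenCV 4.12 (cv2) and the standard library are available. Lean on these libraries where they do the work, as an engineer would, in place of code of your own. Each camera call takes 0.05 s, during which the arm holds its last target.

## Working session

There is one attempt and no reset: what is moved stays moved. The work goes in short steps, Python scripts to look and compute and a tool call to move; the robot and the scene stay as the last step left them, time stands still between calls to the robot, and variables do not carry over. Pictures are saved under pics/ and viewed, and the job is handed in when it is done.

Besides the shell and the picture viewer there is one more tool, called as name([rows], argument=value, ...), one row to a line, values as JSON. arm_command: Moves the arm, as the interface text tells. Its arguments: {"type":"object","properties":{"targets":{"type":"array"},"grip_force":{"type":"number"}},"required":["targets"]}

```bash
mkdir -p pics
python3 - <<'E'
from rig import manip
import cv2
s=manip.get_state(); print({k:s[k] for k in('clock','position','ee_rot','width','contact_force')})
for n in('scene','side'):
    cv2.imwrite(f'pics/{n}0.png',manip.get_image(n)[:,:,::-1]); c=manip.calibration(n); print(n,c)
E
```

```text
{'clock': 0.0, 'position': array([0.20126934, 0.53839941, 0.40382089]), 'ee_rot': array([ 0.69562934,  0.12519617,  0.69601218, -0.12646259]), 'width': 0.08504352238265296, 'contact_force': array([0.36851105, 0.42481885, 0.15884992])}
scene {'fx': 501.71926926626065, 'fy': 501.71926926626065, 'cx': 275.1834595011336, 'cy': 201.65068486393014, 'R': array([[-0.27765422,  0.96065082,  0.00762428],
       [ 0.80324489,  0.23649845, -0.5466865 ],
       [-0.52697796, -0.14566565, -0.83730266]]), 't': array([ 0.17394051, -0.3906497 ,  1.60777966])}
side {'fx': 464.7697752081034, 'fy': 464.7697752081034, 'cx': 275.6495523960136, 'cy': 216.87756414848604, 'R': array([[ 0.97267176, -0.23127788, -0.02049865],
       [-0.17731483, -0.68291311, -0.70865305],
       [ 0.14989698,  0.69292152, -0.70525929]]), 't': array([-0.53993729,  0.17576252,  1.12252471])}
```

View pics/scene0.png

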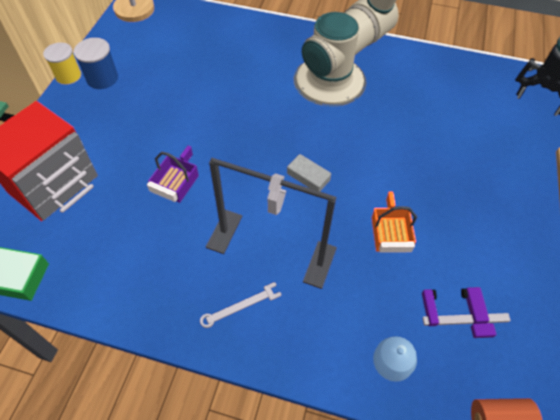

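View pics/side0.png

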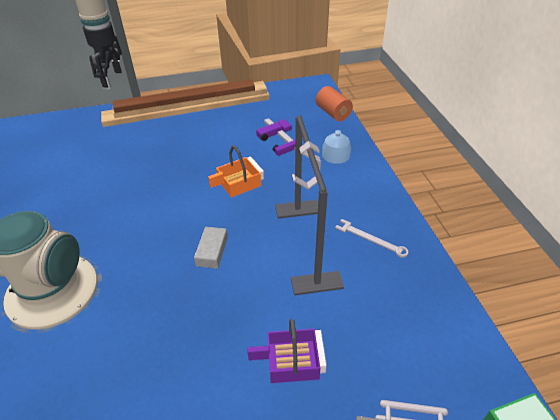

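```bash
cat > h.py <<'E'
import numpy as np,cv2
from rig import manip
def proj(c,X):
    p=c['R']@np.array(X,float)+c['t']; return np.array([c['fx']*p[0]/p[2]+c['cx'],c['fy']*p[1]/p[2]+c['cy']])
def ray(c,uv):
    d=np.array([(uv[0]-c['cx'])/c['fx'],(uv[1]-c['cy'])/c['fy'],1.]); R=c['R']
    return -R.T@c['t'],R.T@d
def onz(c,uv,z):
    o,d=ray(c,uv); return o+d*(z-o[2])/d[2]
def tri(c1,a,c2,b):
    o1,d1=ray(c1,a);o2,d2=ray(c2,b)
    s=np.linalg.lstsq(np.c_[d1,-d2],o2-o1,rcond=None)[0]
    p,q=o1+s[0]*d1,o2+s[1]*d2; return (p+q)/2,np.linalg.norm(p-q)
def crop(n,img,x,y,w,h,k):
    cv2.imwrite(n,cv2.resize(img[y:y+h,x:x+w],None,fx=k,fy=k,interpolation=cv2.INTER_CUBIC))
E
python3 - <<'E'
from h import *
a=cv2.imread('pics/scene0.png');b=cv2.imread('pics/side0.png')
crop('pics/c1.png',a,130,130,90,80,8);crop('pics/c2.png',b,235,305,100,85,7)
crop('pics/c3.png',a,200,140,150,130,5);crop('pics/c4.png',b,265,100,90,120,5)
for n,i in(('scene',a),('side',b)):
    h=cv2.cvtColor(i,cv2.COLOR_BGR2HSV)
    for nm,lo,hi in(('purple',(135,100,40),(160,255,255)),('orange',(5,180,120),(15,255,255))):
        k,l,st,ce=cv2.connectedComponentsWithStats(cv2.inRange(h,lo,hi))
        print(n,nm,[(st[j].tolist(),ce[j].round(1).tolist(),onz(manip.calibration(n),ce[j],.03).round(3).tolist()) for j in range(1,k) if st[j][4]>40])
    print(proj(manip.calibration(n),[0,0,0]))
E
```

```text
scene purple [([176, 147, 21, 54, 466], [186.3, 173.6], [0.497, -0.289, 0.03]), ([150, 156, 34, 32, 333], [165.1, 170.2], [0.503, -0.349, 0.03]), ([466, 288, 29, 49, 807], [478.9, 313.9], [0.68, 0.502, 0.03]), ([423, 290, 16, 35, 332], [430.4, 306.6], [0.693, 0.393, 0.03])]
scene orange [([373, 193, 21, 57, 268], [380.8, 218.2], [0.488, 0.243, 0.03]), ([380, 210, 35, 31, 561], [398.1, 224.2], [0.494, 0.288, 0.03])]
[329.46285248  79.74562127]
side purple [([257, 119, 35, 20, 324], [273.8, 128.3], [0.664, 0.482, 0.03]), ([275, 140, 21, 15, 176], [284.8, 147.5], [0.673, 0.37, 0.03]), ([248, 329, 72, 54, 1918], [288.6, 355.7], [0.506, -0.323, 0.03])]
side orange [([209, 158, 52, 39, 971], [236.4, 177.6], [0.501, 0.265, 0.03])]
[ 52.09408733 289.65022218]
```

View pics/c1.png

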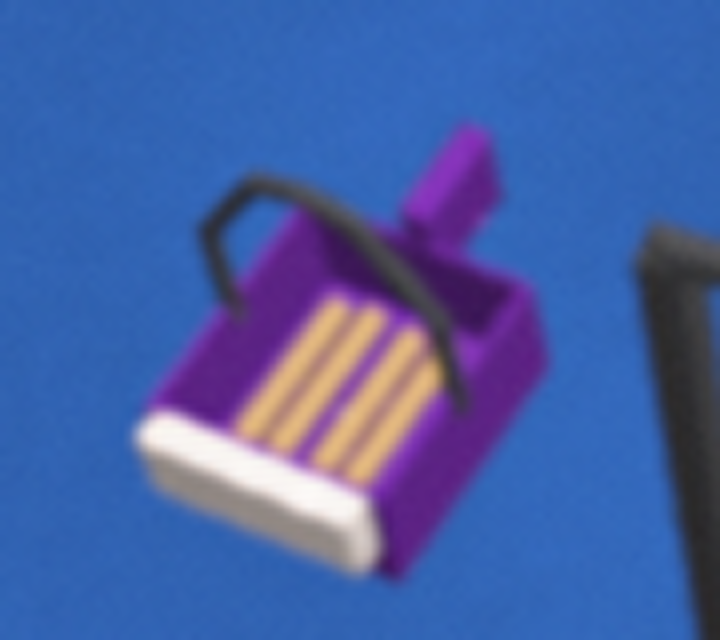

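View pics/c2.png

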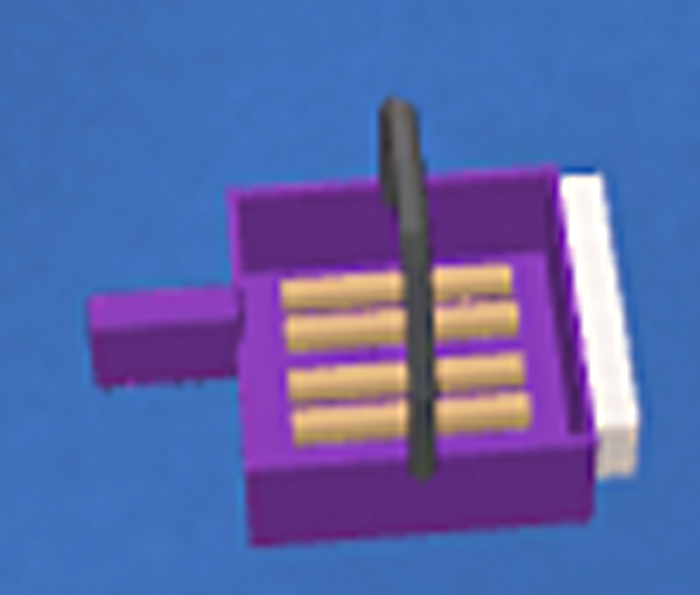

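View pics/c3.png

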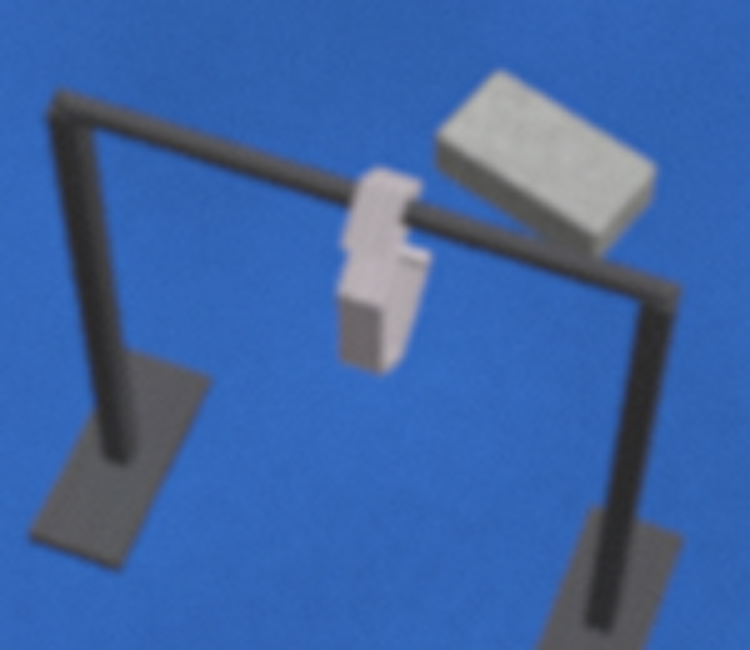

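View pics/c4.png

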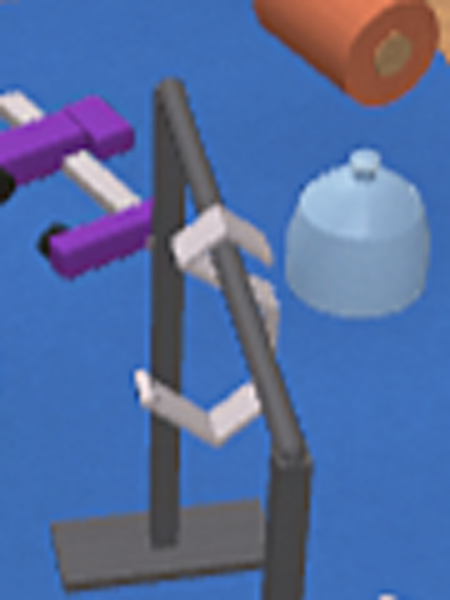

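Run:
```python
from h import *
cs,cd=manip.calibration('scene'),manip.calibration('side')
S=lambda x,y,k,x0,y0:(x0+(x+.5)/k-.5,y0+(y+.5)/k-.5)
f1=lambda x,y:S(x,y,8,130,130);f2=lambda x,y:S(x,y,7,235,305)
f3=lambda x,y:S(x,y,5,200,140);f4=lambda x,y:S(x,y,5,265,100)
C=[onz(cd,f2(*p),.048) for p in((245,470),(592,432),(558,168),(230,188))]
print(np.round(C,4),'cen',np.mean(C,0).round(4))
print('len',[np.linalg.norm(C[i]-C[i-1]).round(4) for i in range(4)])
for i,j in((0,1),(3,2)):
  d=C[j]-C[i];print('yaw',np.degrees(np.arctan2(d[1],d[0])))
print('scene rim robot side',onz(cs,f1(535,290),.048),onz(cs,f1(300,205),.048))
print('fin side topnear,topfar',onz(cd,f2(90,328),.062),onz(cd,f2(92,298),.062),onz(cd,f2(238,318),.062),onz(cd,f2(238,288),.062))
print('fin scene',onz(cs,f1(465,125),.062),onz(cs,f1(490,138),.062))
print('post tops/bar ends',tri(cs,f3(60,100),cd,f4(290,447)),tri(cs,f3(668,293),cd,f4(170,90)))
for n,a,b in(('bar L',f3(60,98),f4(290,447)),('bar R',f3(670,290),f4(172,88))):
  print(n,onz(cs,a,.3),onz(cd,b,.3))
print('hook bottom corner far shank', tri(cs,f3(342,358),cd,f4(215,442)))
print('hook side V bottom near edge z .191',onz(cd,f4(215,443),.190))
print('tip scene',onz(cs,f3(430,255),.224),onz(cs,f3(403,245),.224),'side tip near/far',onz(cd,f4(148,405),.224),onz(cd,f4(137,372),.224))
print('hook top scene',[onz(cs,f3(*p),.308).round(4) for p in((380,168),(420,186),(410,205))])
```

```text
[[ 0.4592 -0.356   0.048 ]
 [ 0.5567 -0.3685  0.048 ]
 [ 0.5719 -0.2848  0.048 ]
 [ 0.4748 -0.2674  0.048 ]] cen [ 0.5157 -0.3192  0.048 ]
len [np.float64(0.0899), np.float64(0.0983), np.float64(0.0851), np.float64(0.0986)]
yaw -7.320915213819361
yaw -10.121993422734024
scene rim robot side [ 0.47655819 -0.26510076  0.048     ] [ 0.46517498 -0.35527023  0.048     ]
fin side topnear,topfar [ 0.42471908 -0.31038136  0.062     ] [ 0.42706961 -0.30121949  0.062     ] [ 0.46636691 -0.31755458  0.062     ] [ 0.46846384 -0.30829233  0.062     ]
fin scene [ 0.42646086 -0.30809328  0.062     ] [ 0.42939049 -0.29779195  0.062     ]
post tops/bar ends (array([ 0.62343014, -0.14017717,  0.3027954 ]), np.float64(0.0027753624275742455)) (array([0.64546552, 0.12287549, 0.29848943]), np.float64(0.0016149364079480258))
bar L [ 0.62182167 -0.14219034  0.3       ] [ 0.62364879 -0.1359138   0.3       ]
bar R [0.64402672 0.12379609 0.3       ] [0.64659981 0.12103455 0.3       ]
hook bottom corner far shank (array([ 0.6385124 , -0.00981524,  0.18800487]), np.float64(0.012358063536180236))
hook side V bottom near edge z .191 [ 0.6337223  -0.00686373  0.19      ]
tip scene [0.6040723 0.0155156 0.224    ] [0.60229448 0.00271083 0.224     ] side tip near/far [ 0.60010429 -0.01124985  0.224     ] [0.60124879 0.01246099 0.224     ]
hook top scene [array([ 0.6245, -0.0021,  0.308 ]), array([0.6286, 0.0159, 0.308 ]), array([0.6389, 0.0146, 0.308 ])]
```

```bash
cat >> h.py <<'E'
from scipy.spatial.transform import Rotation as Ro
def cur():
    s=manip.get_state(); q=s['ee_rot']; return s,Ro.from_quat([q[1],q[2],q[3],q[0]]).as_matrix()
def des(psi,tau,sg):
    p,t=np.radians([psi,tau]); x=np.array([np.cos(p)*np.sin(t),np.sin(p)*np.sin(t),-np.cos(t)])
    y=sg*np.array([-np.sin(p),np.cos(p),0]); return np.c_[x,y,np.cross(x,y)]
def goto(g,psi,tau,sg=1):
    "grasp-point target -> turn (tool, deg), then dp in the turned tool frame"
    s,R=cur(); D=des(psi,tau,sg); rv=np.degrees(Ro.from_matrix(R.T@D).as_rotvec())
    tcp=np.array(g)-.155*D[:,0]; d=tcp-s['position']
    print('clk',s['clock'].__round__(2),'grasp pt',(s['position']+.155*R[:,0]).round(4),'turn',rv.round(2),'world d',d.round(4),'dp now',(R.T@d).round(4),'dp turned',(D.T@d).round(4),'F',s['contact_force'].round(1),'w',round(s['width'],4),'q',s['qpos'].round(2))
E
python3 - <<'E'
from h import *
s,R=cur();print(R.round(3))
u=np.radians(-9.5); g=np.array([.516,-.3195,.046])-.078*np.array([np.cos(u),np.sin(u),0]);print(g)
for sg in(1,-1): goto(g,-9.5,35,sg)
E
```

```text
[[-0.001  0.35   0.937]
 [-0.001  0.937 -0.35 ]
 [-1.    -0.002 -0.   ]]
[ 0.43906972 -0.30662629  0.046     ]
clk 0.1 grasp pt [0.2012 0.5382 0.2489] turn [-10.63 -34.91   3.45] world d [ 0.1501 -0.8304 -0.2309] dp now [ 0.2321 -0.7248  0.4314] dp turned [ 0.3527 -0.7942  0.101 ] F [-0.4  0.7  0.4] w 0.0858 q [ 1.09  0.28  1.51 -0.    1.36 -0.12]
clk 0.1 grasp pt [0.2012 0.5382 0.2489] turn [161.61   5.04  50.99] world d [ 0.1501 -0.8304 -0.2309] dp now [ 0.2321 -0.7248  0.4314] dp turned [ 0.3527  0.7942 -0.101 ] F [-0.4  0.7  0.4] w 0.0858 q [ 1.09  0.28  1.51 -0.    1.36 -0.12]
```

arm_command([
  {"dp": [0,-0.03,0.035],"turn": [0,0,0],"grip": 0.3},
  {"dp": [0,-0.03,0.035],"turn": [0,0,0],"grip": 0.3},
  {"dp": [0,-0.03,0.035],"turn": [0,0,0],"grip": 0.3},
  {"dp": [0,-0.03,0.035],"turn": [0,0,0],"grip": 0.3},
  {"dp": [0,-0.03,0.035],"turn": [0,0,0],"grip": 0.3},
  {"dp": [0,-0.03,0.035],"turn": [0,0,0],"grip": 0.3},
  {"dp": [0,-0.03,0.035],"turn": [0,0,0],"grip": 0.3},
  {"dp": [0,-0.03,0.035],"turn": [0,0,0],"grip": 0.3},
], grip_force=80)

```text
clock: 0.9
position: [0.3799, 0.214, 0.4046]
ee_rot: [0.696, 0.126, 0.696, -0.126]
contact_force: [0.5, 0.4, 0.1]
width: 0.0557
```

arm_command([
  {"dp": [0,0,0],"turn": [-2,-7,0.7],"grip": 0.3},
  {"dp": [0,0,0],"turn": [-2,-7,0.7],"grip": 0.3},
  {"dp": [0,0,0],"turn": [-2,-7,0.7],"grip": 0.3},
  {"dp": [0,0,0],"turn": [-2,-7,0.7],"grip": 0.3},
  {"dp": [0,0,0],"turn": [-2,-7,0.7],"grip": 0.3},
])

```text
clock: 1.4
position: [0.3794, 0.2155, 0.4046]
ee_rot: [0.885, 0.042, 0.457, -0.076]
contact_force: [0.0, -0.7, 0.2]
width: 0.0558
```

Run:
```python
from h import *
goto([.439,-.3066,.2],-9.5,35)
goto([.439,-.3066,.046],-9.5,35)
```

```text
clk 1.4 grasp pt [0.4678 0.2006 0.2782] turn [-0.58  0.37  0.03] world d [-0.028  -0.5075 -0.0777] dp now [ 0.0961 -0.505   0.0059] dp turned [ 0.0958 -0.5051  0.0014] F [ 0.  -0.7  0.2] w 0.0558 q [ 0.52 -0.03  1.97 -0.55  0.78 -0.57]
clk 1.4 grasp pt [0.4678 0.2006 0.2782] turn [-0.58  0.37  0.03] world d [-0.028  -0.5075 -0.2317] dp now [ 0.2217 -0.5059 -0.0832] dp turned [ 0.222  -0.5051 -0.0869] F [ 0.  -0.7  0.2] w 0.0558 q [ 0.52 -0.03  1.97 -0.55  0.78 -0.57]
```

arm_command([
  {"dp": [0,-0.045,-0.008],"turn": [-0.6,0.4,0],"grip": 0.3},
  {"dp": [0,-0.045,-0.008],"turn": [0,0,0],"grip": 0.3},
  {"dp": [0,-0.045,-0.008],"turn": [0,0,0],"grip": 0.3},
  {"dp": [0,-0.045,-0.008],"turn": [0,0,0],"grip": 0.3},
  {"dp": [0,-0.045,-0.008],"turn": [0,0,0],"grip": 0.3},
  {"dp": [0,-0.045,-0.008],"turn": [0,0,0],"grip": 0.3},
  {"dp": [0,-0.045,-0.008],"turn": [0,0,0],"grip": 0.3},
  {"dp": [0,-0.045,-0.008],"turn": [0,0,0],"grip": 0.3},
])

```text
clock: 2.2
position: [0.2921, -0.0572, 0.3737]
ee_rot: [0.877, 0.04, 0.473, -0.074]
contact_force: [-0.1, 0.1, 0.1]
width: 0.0551
```

arm_command([
  {"dp": [0,-0.045,-0.008],"turn": [0,0,0],"grip": 0.3},
  {"dp": [0,-0.045,-0.008],"turn": [0,0,0],"grip": 0.3},
  {"dp": [0,-0.045,-0.008],"turn": [0,0,0],"grip": 0.3},
  {"dp": [0.04,0,0],"turn": [0,0,0],"grip": 0.3},
  {"dp": [0.04,0,0],"turn": [0,0,0],"grip": 0.3},
  {"dp": [0.04,0,0],"turn": [0,0,0],"grip": 0.3},
  {"dp": [0,0,0],"turn": [0,0,0],"grip": 0.3},
])

```text
clock: 2.9
position: [0.3411, -0.1626, 0.2737]
ee_rot: [0.864, 0.044, 0.494, -0.085]
contact_force: [-0.0, -0.3, -0.4]
width: 0.0554
```

Run:
```python
from h import *
goto([.439,-.3066,.046],-9.5,35)
c=manip.calibration('wrist');cv2.imwrite('pics/w1.png',manip.get_image('wrist')[:,:,::-1]);np.savez('w1.npz',**c)
cv2.imwrite('pics/s1.png',manip.get_image('side')[:,:,::-1])
```

```text
clk 2.9 grasp pt [ 0.4183 -0.1787  0.1402] turn [-0.97 -4.42  1.19] world d [ 0.0102 -0.1293 -0.1007] dp now [ 0.1052 -0.1242 -0.022 ] dp turned [ 0.1005 -0.1259 -0.032 ] F [-0.  -0.3 -0.4] w 0.0554 q [-0.77  0.01  2.3   0.67  0.46 -2.7 ]
```

View pics/w1.png

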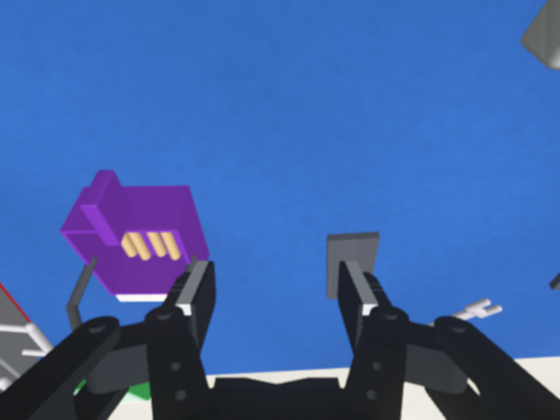

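View pics/s1.png

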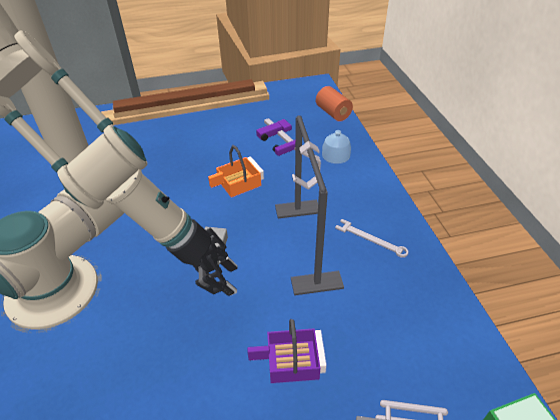

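Run:
```python
from h import *
u=np.radians(-9.5); g=np.array([.516,-.3195,.046])-.08*np.array([np.cos(u),np.sin(u),0]);print(g)
goto(g,-9.5,12)
```

```text
[ 0.43709715 -0.30629619  0.046     ]
clk 3.0 grasp pt [ 0.4181 -0.1791  0.1433] turn [-1.12 18.85  1.14] world d [ 0.065  -0.1384 -0.0787] dp now [ 0.115  -0.1226  0.0363] dp turned [ 0.0951 -0.1258  0.0687] F [-0.  -0.7  0.4] w 0.0553 q [-0.77  0.    2.3   0.67  0.46 -2.7 ]
```

arm_command([
  {"dp": [0,0,0],"turn": [-0.2,3,0.2],"grip": 0.3},
  {"dp": [0,0,0],"turn": [-0.2,3,0.2],"grip": 0.3},
  {"dp": [0,0,0],"turn": [-0.2,3,0.2],"grip": 0.3},
  {"dp": [0,0,0],"turn": [-0.2,3,0.2],"grip": 0.3},
  {"dp": [0,0,0],"turn": [-0.2,3,0.2],"grip": 0.3},
  {"dp": [0,0,0],"turn": [-0.2,3,0.2],"grip": 0.3},
])

```text
clock: 3.6
position: [0.3395, -0.1631, 0.279]
ee_rot: [0.78, 0.05, 0.62, -0.066]
contact_force: [0.1, 0.7, -0.1]
width: 0.0554
```

Run:
```python
from h import *
goto([.437,-.3063,.046],-9.5,12)
```

```text
clk 3.6 grasp pt [ 0.3739 -0.1695  0.128 ] turn [0.01 1.04 0.22] world d [ 0.0657 -0.1379 -0.0814] dp now [ 0.0995 -0.1247  0.067 ] dp turned [ 0.0978 -0.1251  0.0688] F [ 0.1  0.7 -0.1] w 0.0554 q [-0.69  0.04  2.17  0.16  0.73 -2.21]
```

arm_command([
  {"dp": [0,-0.025,0.01],"turn": [0,1,0.2],"grip": 0.3},
  {"dp": [0,-0.025,0.01],"turn": [0,0,0],"grip": 0.3},
  {"dp": [0,-0.025,0.01],"turn": [0,0,0],"grip": 0.3},
  {"dp": [0,-0.025,0.01],"turn": [0,0,0],"grip": 0.3},
  {"dp": [0,-0.025,0.01],"turn": [0,0,0],"grip": 0.3},
  {"dp": [0,0,0.01],"turn": [0,0,0],"grip": 0.3},
  {"dp": [0,0,0.008],"turn": [0,0,0],"grip": 0.3},
  {"dp": [0,0,0],"turn": [0,0,0],"grip": 0.3},
])

```text
clock: 4.4
position: [0.3856, -0.2966, 0.2923]
ee_rot: [0.775, 0.052, 0.627, -0.063]
contact_force: [0.4, -0.5, -0.5]
width: 0.0554
```

Run:
```python
from h import *
goto([.437,-.3063,.046],-9.5,12)
c=manip.calibration('wrist');im=manip.get_image('wrist')[:,:,::-1];cv2.imwrite('pics/w2.png',im);np.savez('w2.npz',**c)
```

```text
clk 4.4 grasp pt [ 0.4176 -0.3018  0.1408] turn [ 0.07  0.07 -0.08] world d [ 0.0196 -0.0043 -0.0947] dp now [ 0.0968 -0.0012 -0.0002] dp turned [ 0.0968 -0.001  -0.0001] F [ 0.4 -0.5 -0.5] w 0.0554 q [-0.85  0.2   1.94  0.18  0.85 -2.37]
```

View pics/w2.png

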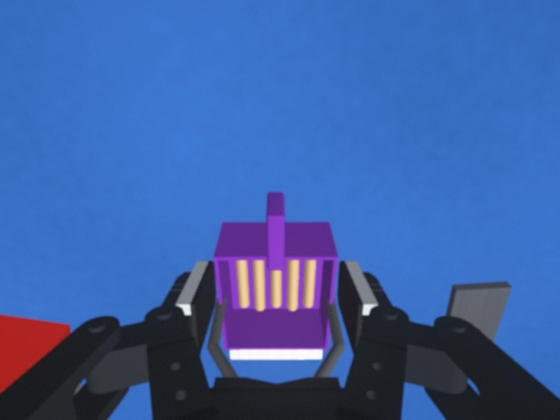

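arm_command([
  {"dp": [0.02,0,0],"turn": [0,0,0],"grip": 0.3},
  {"dp": [0.02,0,0],"turn": [0,0,0],"grip": 0.3},
  {"dp": [0.02,0,0],"turn": [0,0,0],"grip": 0.3},
  {"dp": [0.02,0,0],"turn": [0,0,0],"grip": 0.3},
  {"dp": [0.016,0,0],"turn": [0,0,0],"grip": 0.3},
  {"dp": [0,0,0],"turn": [0,0,0],"grip": 0.3},
])

```text
clock: 5.05
position: [0.4042, -0.2985, 0.1957]
ee_rot: [0.773, 0.054, 0.629, -0.062]
contact_force: [0.0, -0.1, 0.1]
width: 0.0554
```

Run:
```python
from h import *
goto([.437,-.3063,.046],-9.5,12)
cv2.imwrite('pics/w3.png',manip.get_image('wrist')[:,:,::-1])
i=manip.get_image('side')[:,:,::-1];crop('pics/s3.png',i,200,230,160,160,4)
```

```text
clk 5.05 grasp pt [ 0.4355 -0.3028  0.0439] turn [ 0.07 -0.26 -0.33] world d [ 0.001  -0.0025  0.002 ] dp now [-0.0016 -0.0023  0.0018] dp turned [-0.0016 -0.0023  0.0018] F [ 0.  -0.1  0.1] w 0.0554 q [-0.82  0.35  2.03  0.22  0.62 -2.41]
```

View pics/w3.png

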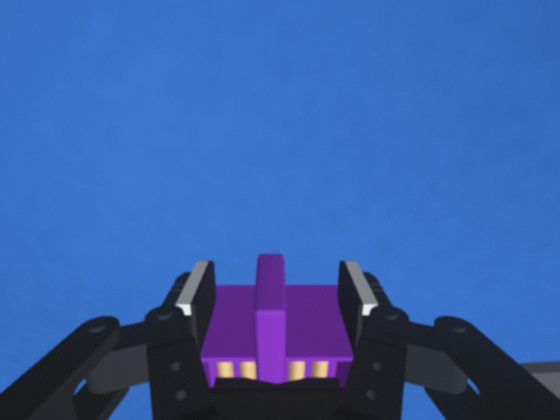

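View pics/s3.png

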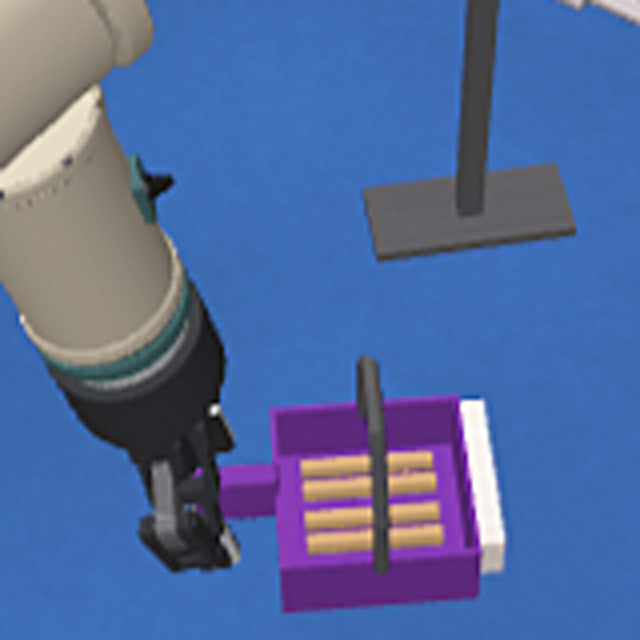

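arm_command([
  {"dp": [-0.001,-0.002,0.002],"turn": [0,0,0],"grip": 0.3},
  {"dp": [0,0,0],"turn": [0,0,0],"grip": -1},
  {"dp": [0,0,0],"turn": [0,0,0],"grip": -1},
  {"dp": [0,0,0],"turn": [0,0,0],"grip": -1},
  {"dp": [0,0,0],"turn": [0,0,0],"grip": -1},
  {"dp": [0,0,0],"turn": [0,0,0],"grip": -1},
  {"dp": [0,0,0],"turn": [0,0,0],"grip": -1},
], grip_force=80)

```text
clock: 5.85
position: [0.4065, -0.3026, 0.1993]
ee_rot: [0.775, 0.052, 0.627, -0.064]
contact_force: [-0.5, 1.2, 5.3]
width: 0.0111
```

Run:
```python
from h import *
goto([.437,-.3063,.17],-9.5,12)
i=manip.get_image('side')[:,:,::-1];crop('pics/s4.png',i,200,230,160,160,4)
```

```text
clk 5.85 grasp pt [ 0.4384 -0.3077  0.0478] turn [ 0.02  0.03 -0.1 ] world d [-0.0013  0.0017  0.1223] dp now [-0.1199  0.0016  0.024 ] dp turned [-0.1199  0.0014  0.0239] F [-0.5  1.2  5.3] w 0.0111 q [-0.83  0.35  2.02  0.22  0.62 -2.4 ]
```

View pics/s4.png

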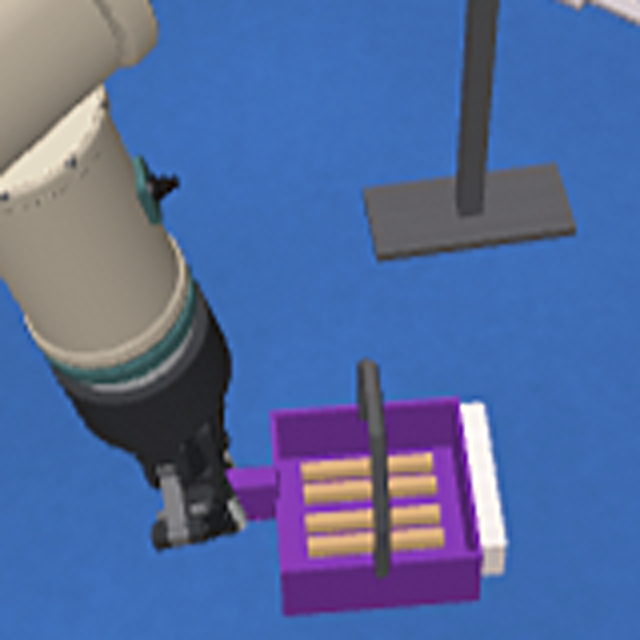

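arm_command([
  {"dp": [-0.01,0,0.002],"turn": [0,0,0],"grip": -1},
  {"dp": [-0.02,0,0.004],"turn": [0,0,0],"grip": -1},
  {"dp": [-0.02,0,0.004],"turn": [0,0,0],"grip": -1},
  {"dp": [-0.02,0,0.004],"turn": [0,0,0],"grip": -1},
  {"dp": [-0.02,0,0.004],"turn": [0,0,0],"grip": -1},
  {"dp": [-0.02,0,0.004],"turn": [0,0,0],"grip": -1},
  {"dp": [-0.01,0,0.002],"turn": [0,0,0],"grip": -1},
  {"dp": [0,0,0],"turn": [0,0,0],"grip": -1},
])

```text
clock: 6.7
position: [0.4051, -0.3029, 0.3226]
ee_rot: [0.775, 0.052, 0.626, -0.064]
contact_force: [-0.3, -0.1, -2.1]
width: 0.0109
```

Run:
```python
from h import *
goto([.437,-.3063,.17],-9.5,12)
for n in('scene','side'):
    i=manip.get_image(n)[:,:,::-1];cv2.imwrite(f'pics/{n}5.png',i)
    crop(f'pics/{n}5c.png',i,*((120,110,120,100) if n=='scene' else (220,230,130,110)),6)
```

```text
clk 6.7 grasp pt [ 0.4373 -0.3082  0.1711] turn [ 0.05  0.12 -0.  ] world d [ 0.0001  0.0019 -0.001 ] dp now [ 0.0009  0.0019 -0.0004] dp turned [ 0.0009  0.0019 -0.0004] F [-0.3 -0.1 -2.1] w 0.0109 q [-0.83  0.19  1.86  0.16  0.94 -2.32]
```

View pics/side5c.png

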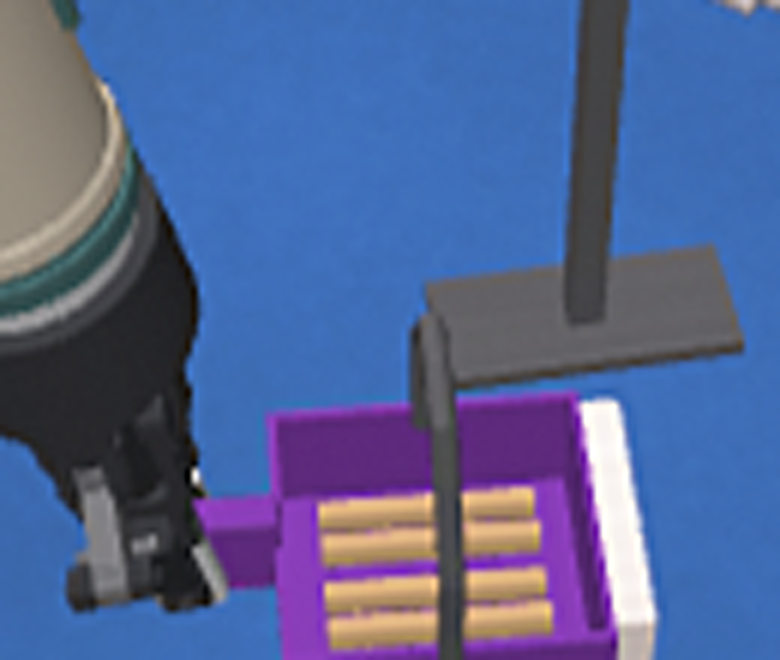

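View pics/scene5c.png

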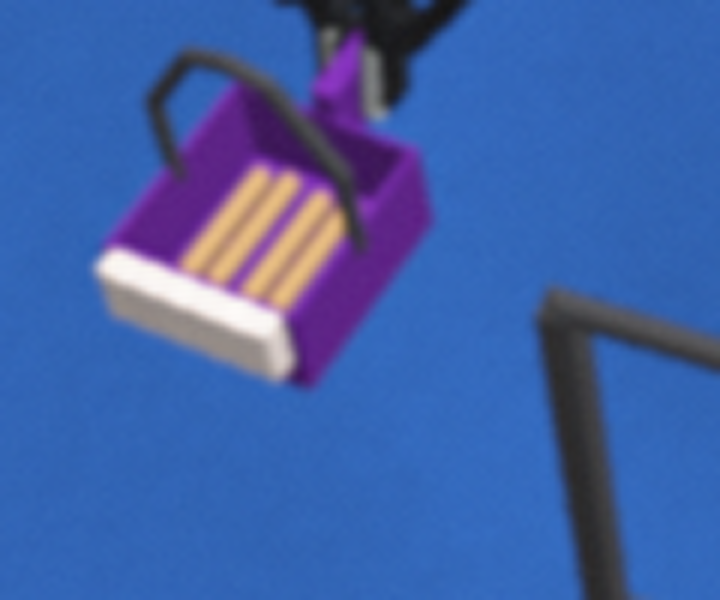

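Run:
```python
from h import *
P=np.array([.516,-.3195,.2515])
u=np.radians(-9.5);R=np.array([[np.cos(u),-np.sin(u),0],[np.sin(u),np.cos(u),0],[0,0,1]])
o=P-[0,0,.128]
for n,x0,y0 in(('scene',120,110),('side',220,230)):
    i=cv2.imread(f'pics/{n}5c.png')
    for l in([0,0,.128],[0,.044,.085],[0,-.044,.085],[0,.044,.048],[0,-.044,.048],[-.05,.045,.048],[.05,-.045,.048],[.05,.045,.048],[-.05,-.045,.048]):
        p=proj(manip.calibration(n),o+R@np.array(l)); q=((p-[x0,y0]+.5)*6).round().astype(int)
        cv2.circle(i,tuple(int(v) for v in q),3,(0,255,0),-1)
    cv2.imwrite(f'pics/{n}5d.png',i)
```

```text
(no output)
```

View pics/side5d.png

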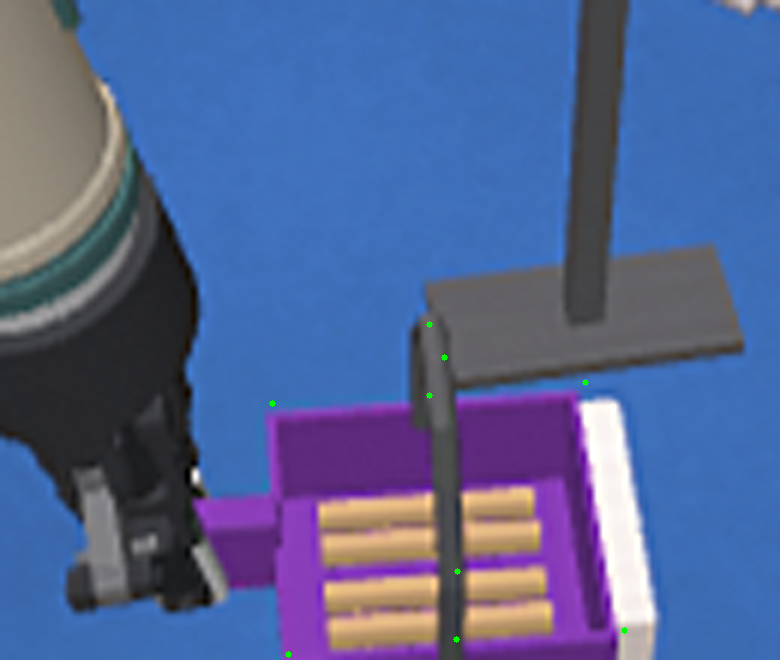

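View pics/scene5d.png

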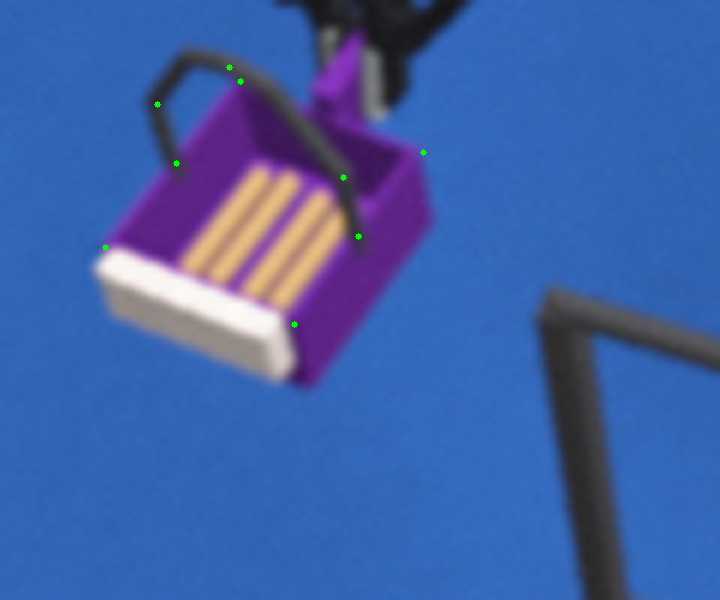

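```bash
cat > hk.py <<'E'
from h import *
def draw(tag,o,psi=-4.8):
    u=np.radians(psi);R=np.array([[np.cos(u),-np.sin(u),0],[np.sin(u),np.cos(u),0],[0,0,1]])
    for n,(x0,y0,w,h) in(('scene',(250,160,60,65)),('side',(280,130,60,65))):
        i=cv2.imread(f'pics/{n}0.png');crop('pics/t.png',i,x0,y0,w,h,9);i=cv2.imread('pics/t.png')
        for yy in(-.01,.01):
            q=[((proj(manip.calibration(n),np.array(o)+R@np.array([a,yy,b]))-[x0,y0]+.5)*9).round().astype(int) for a,b in((-.032,.031),(0,0),(.024,.019),(.024,.072),(-.018,.102))]
            cv2.polylines(i,[np.array(q)],False,(0,255,0) if yy<0 else (0,0,255),1)
        cv2.imwrite(f'pics/{n}{tag}.png',i)
E
python3 -c "
from hk import *
draw('h',[.634,.003,.193])"
```

```text
(no output)
```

View pics/sceneh.png

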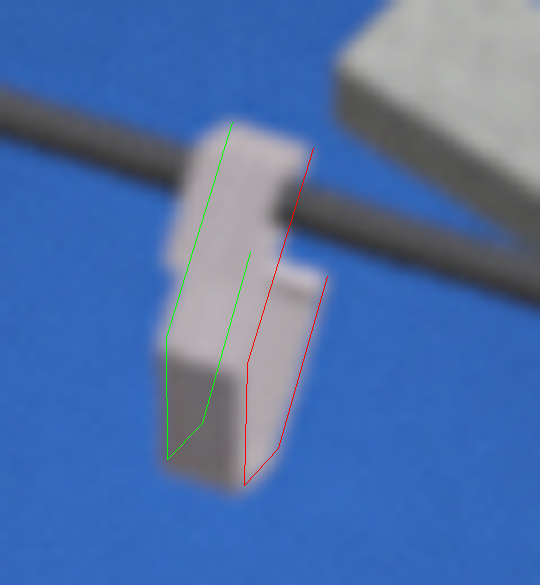

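View pics/sideh.png

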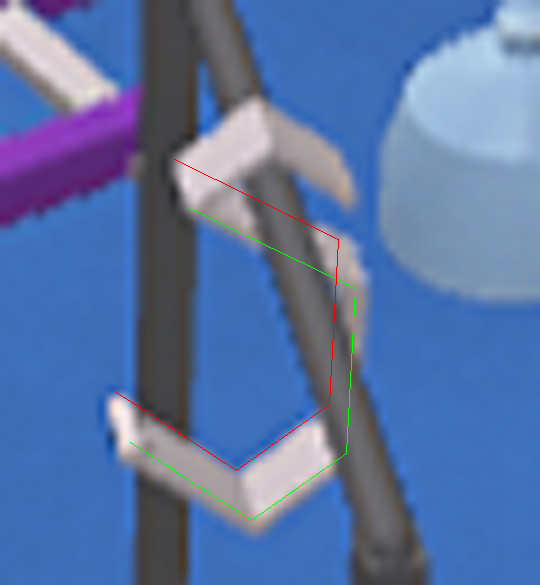

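Run:
```python
from h import *
goto([.446,.018,.174],-4.8,12)
```

```text
clk 6.8 grasp pt [ 0.4362 -0.3072  0.1689] turn [-4.58 -0.08  0.82] world d [0.0093 0.323  0.0051] dp now [-0.0132  0.3202 -0.042 ] dp turned [-0.0087  0.3226 -0.0163] F [-0.2  0.8 -1.9] w 0.0108 q [-0.83  0.19  1.86  0.16  0.94 -2.32]
```

arm_command([
  {"dp": [-0.001,0.01,-0.002],"turn": [-0.6,0,0.1],"grip": -1},
  {"dp": [-0.001,0.02,-0.002],"turn": [-0.6,0,0.1],"grip": -1},
  {"dp": [-0.001,0.025,-0.002],"turn": [-0.6,0,0.1],"grip": -1},
  {"dp": [-0.001,0.025,-0.002],"turn": [-0.6,0,0.1],"grip": -1},
  {"dp": [-0.001,0.025,-0.002],"turn": [-0.6,0,0.1],"grip": -1},
  {"dp": [-0.001,0.025,-0.002],"turn": [-0.6,0,0.1],"grip": -1},
  {"dp": [-0.001,0.025,-0.002],"turn": [-0.6,0,0.1],"grip": -1},
  {"dp": [-0.001,0.025,-0.002],"turn": [-0.4,0,0.1],"grip": -1},
])

```text
clock: 7.6
position: [0.4092, -0.12, 0.3245]
ee_rot: [0.776, 0.026, 0.63, -0.032]
contact_force: [-0.1, 0.5, -1.4]
width: 0.0108
```

Run:
```python
from h import *
goto([.446,.018,.174],-4.8,12)
```

```text
clk 7.6 grasp pt [ 0.4409 -0.1226  0.1728] turn [ 0.05 -0.16 -0.04] world d [0.0047 0.1407 0.0011] dp now [-0.0024  0.1406 -0.0066] dp turned [-0.0025  0.1406 -0.0067] F [-0.1  0.5 -1.4] w 0.0108 q [-0.49  0.06  2.    0.1   0.89 -2.03]
```

arm_command([
  {"dp": [0,0.02,-0.001],"turn": [0,0,0],"grip": -1},
  {"dp": [0,0.025,-0.001],"turn": [0,0,0],"grip": -1},
  {"dp": [0,0.025,-0.001],"turn": [0,0,0],"grip": -1},
  {"dp": [0,0.025,-0.001],"turn": [0,0,0],"grip": -1},
  {"dp": [0,0.02,-0.001],"turn": [0,0,0],"grip": -1},
  {"dp": [-0.001,0.015,-0.001],"turn": [0,0,0],"grip": -1},
  {"dp": [-0.001,0.01,-0.001],"turn": [0,0,0],"grip": -1},
  {"dp": [0,0,0],"turn": [0,0,0],"grip": -1},
])

```text
clock: 8.4
position: [0.4134, 0.0197, 0.325]
ee_rot: [0.776, 0.025, 0.63, -0.031]
contact_force: [0.2, -0.5, -1.0]
width: 0.0108
```

Run:
```python
from h import *
goto([.446,.018,.174],-4.8,12)
goto([.556,.009,.174],-4.8,12)
for n in('scene','side'):
    i=manip.get_image(n)[:,:,::-1];cv2.imwrite(f'pics/{n}6.png',i)
    crop(f'pics/{n}6c.png',i,*((210,100,130,110) if n=='scene' else (230,110,130,110)),6)
```

```text
clk 8.4 grasp pt [0.4451 0.0171 0.1733] turn [ 0.17 -0.18 -0.01] world d [0.0004 0.001  0.0006] dp now [-0.0005  0.001   0.0005] dp turned [-0.0005  0.001   0.0005] F [ 0.2 -0.5 -1. ] w 0.0108 q [-0.12  0.04  2.02  0.01  0.87 -1.62]
clk 8.4 grasp pt [0.4451 0.0171 0.1733] turn [ 0.17 -0.18 -0.01] world d [ 0.1104 -0.008   0.0006] dp now [0.0221 0.0009 0.1085] dp turned [0.0224 0.0012 0.1084] F [ 0.2 -0.5 -1. ] w 0.0108 q [-0.12  0.04  2.02  0.01  0.87 -1.62]
```

View pics/side6c.png

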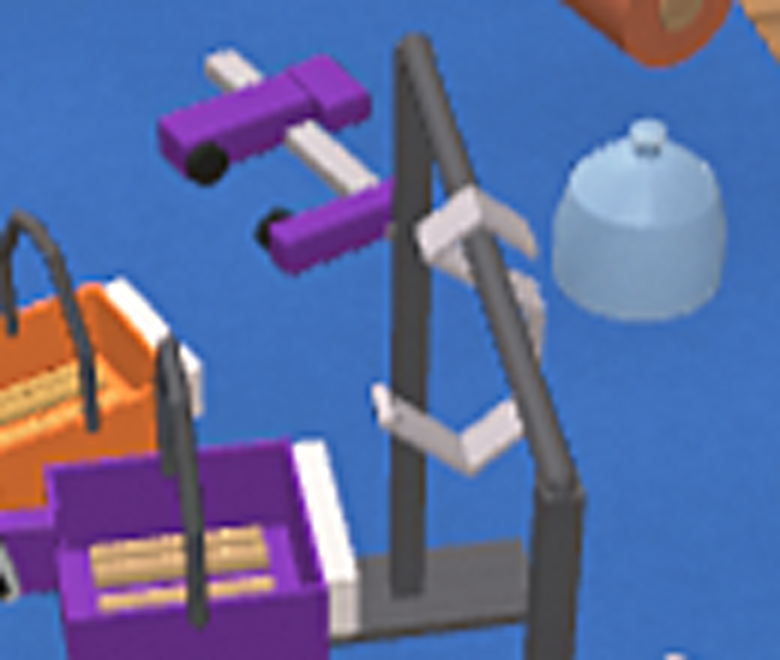

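View pics/scene6c.png

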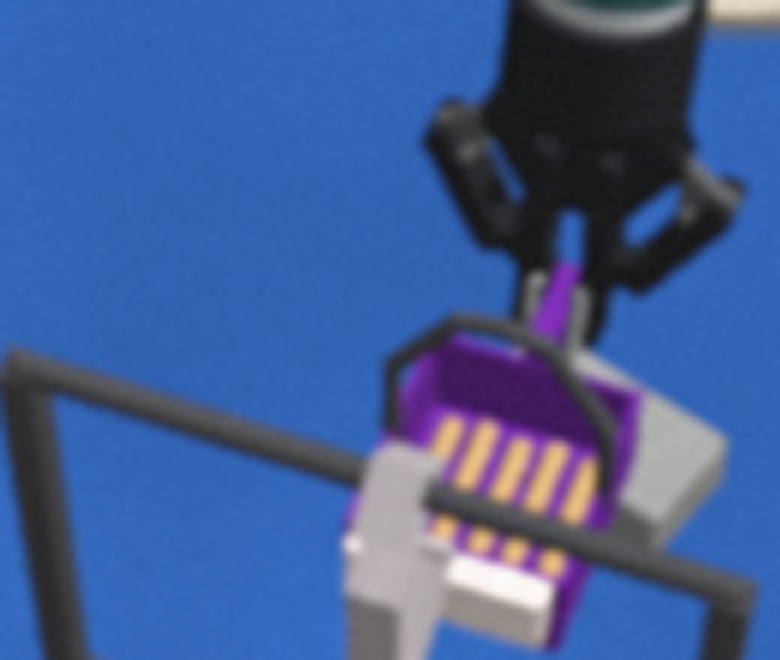

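arm_command([
  {"dp": [0.002,0,0.01],"turn": [0,0,0],"grip": -1},
  {"dp": [0.003,0,0.015],"turn": [0,0,0],"grip": -1},
  {"dp": [0.003,0,0.015],"turn": [0,0,0],"grip": -1},
  {"dp": [0.003,0,0.015],"turn": [0,0,0],"grip": -1},
  {"dp": [0.003,0,0.015],"turn": [0,0,0],"grip": -1},
  {"dp": [0.003,0,0.015],"turn": [0,0,0],"grip": -1},
  {"dp": [0.003,0.001,0.015],"turn": [0,0,0],"grip": -1},
  {"dp": [0,0,0.004],"turn": [0,0,0],"grip": -1},
])

```text
clock: 9.3
position: [0.5223, 0.0103, 0.328]
ee_rot: [0.777, 0.026, 0.628, -0.033]
contact_force: [0.4, -0.7, -2.0]
width: 0.0107
```

Run:
```python
from h import *
goto([.556,.009,.174],-4.8,12)
for n in('scene','side'):
    i=manip.get_image(n)[:,:,::-1];cv2.imwrite(f'pics/{n}7.png',i)
    crop(f'pics/{n}7c.png',i,*((220,120,100,85) if n=='scene' else (260,120,100,85)),7)
```

```text
clk 9.3 grasp pt [0.5546 0.0074 0.1764] turn [0.03 0.06 0.06] world d [ 0.0016  0.0014 -0.0024] dp now [0.0026 0.0015 0.0009] dp turned [0.0026 0.0015 0.0009] F [ 0.4 -0.7 -2. ] w 0.0107 q [-0.12  0.2   1.82  0.01  0.91 -1.61]
```

View pics/side7c.png

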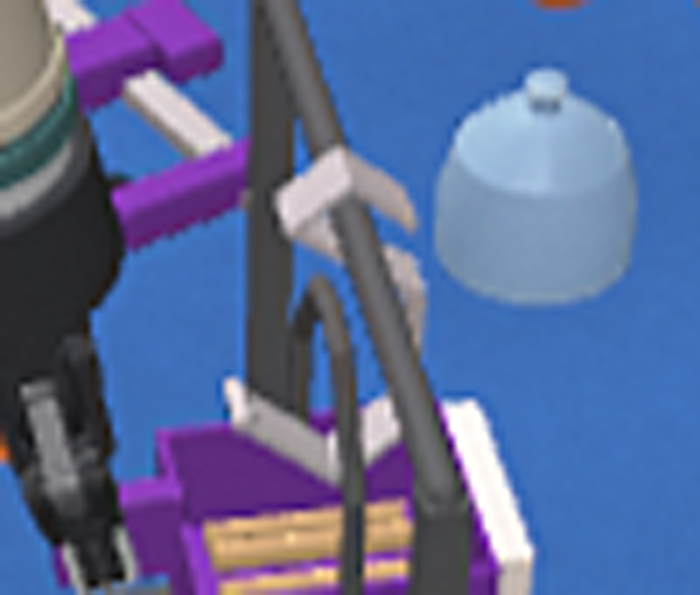

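View pics/scene7c.png

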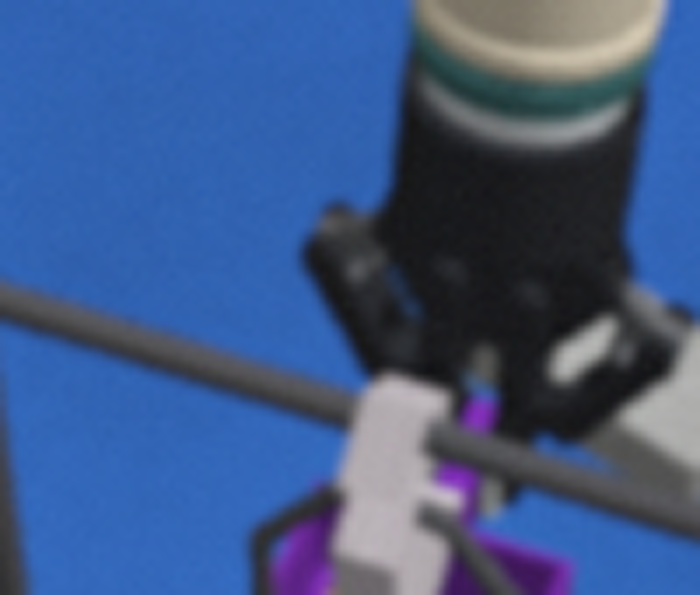

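arm_command([
  {"dp": [0.007,0.001,-0.001],"turn": [0,0,0],"grip": -1},
  {"dp": [0.007,0,-0.001],"turn": [0,0,0],"grip": -1},
  {"dp": [0.007,0,-0.001],"turn": [0,0,0],"grip": -1},
  {"dp": [0.007,0,-0.002],"turn": [0,0,0],"grip": -1},
  {"dp": [0.007,0,-0.001],"turn": [0,0,0],"grip": -1},
  {"dp": [0.007,0,-0.002],"turn": [0,0,0],"grip": -1},
  {"dp": [0.007,0,-0.001],"turn": [0,0,0],"grip": -1},
  {"dp": [0,0,0],"turn": [0,0,0],"grip": -1},
])

```text
clock: 10.2
position: [0.5211, 0.0113, 0.277]
ee_rot: [0.776, 0.026, 0.63, -0.033]
contact_force: [0.1, -0.4, -0.7]
width: 0.0106
```

Run:
```python
from h import *
goto([.556,.009,.119],-4.8,12)
for n in('scene','side'):
    i=manip.get_image(n)[:,:,::-1];cv2.imwrite(f'pics/{n}8.png',i)
    crop(f'pics/{n}8c.png',i,*((220,120,100,85) if n=='scene' else (260,120,100,85)),7)
```

```text
clk 10.2 grasp pt [0.5528 0.0085 0.1253] turn [ 0.02 -0.15  0.06] world d [ 0.0028  0.0004 -0.0064] dp now [0.0068 0.0006 0.0014] dp turned [0.0068 0.0006 0.0014] F [ 0.1 -0.4 -0.7] w 0.0106 q [-0.11  0.25  1.9   0.01  0.78 -1.61]
```

View pics/side8c.png

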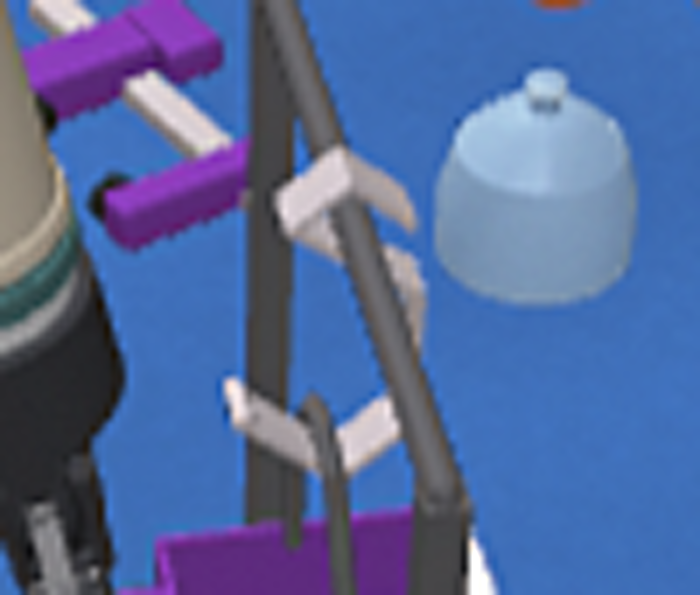

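View pics/scene8c.png

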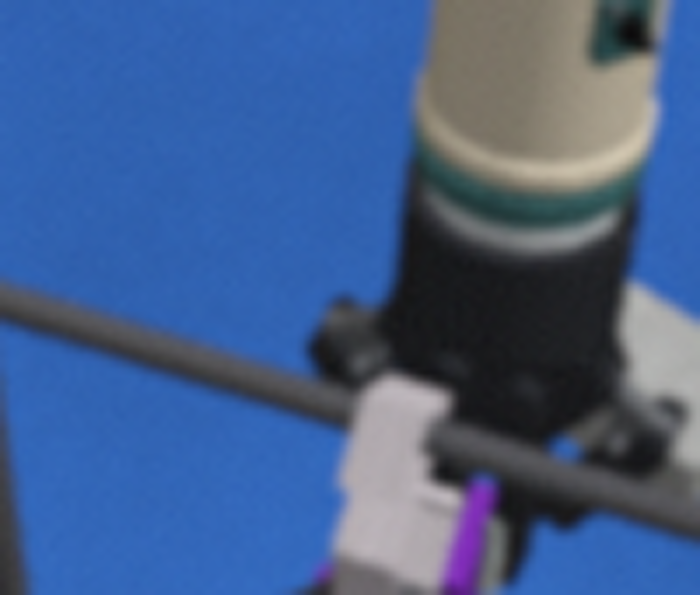

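arm_command([
  {"dp": [0.002,0,0.001],"turn": [0,0,0],"grip": -1},
  {"dp": [0.002,0,0.001],"turn": [0,0,0],"grip": -1},
  {"dp": [0.002,0,0],"turn": [0,0,0],"grip": -1},
  {"dp": [0,0,0],"turn": [0,0,0],"grip": -1},
])

```text
clock: 10.7
position: [0.5247, 0.011, 0.2725]
ee_rot: [0.776, 0.026, 0.629, -0.033]
contact_force: [0.3, -0.6, -1.1]
width: 0.0112
```

Run:
```python
from h import *
goto([.556,.009,.117],-4.8,12)
i=manip.get_image('side')[:,:,::-1];crop('pics/s9.png',i,260,120,100,85,7)
```

```text
clk 10.7 grasp pt [0.5567 0.0082 0.1209] turn [ 0.02 -0.03  0.06] world d [-0.0009  0.0007 -0.0039] dp now [ 0.0037  0.0006 -0.0017] dp turned [ 0.0037  0.0006 -0.0017] F [ 0.3 -0.6 -1.1] w 0.0112 q [-0.11  0.26  1.9   0.01  0.77 -1.61]
```

View pics/s9.png

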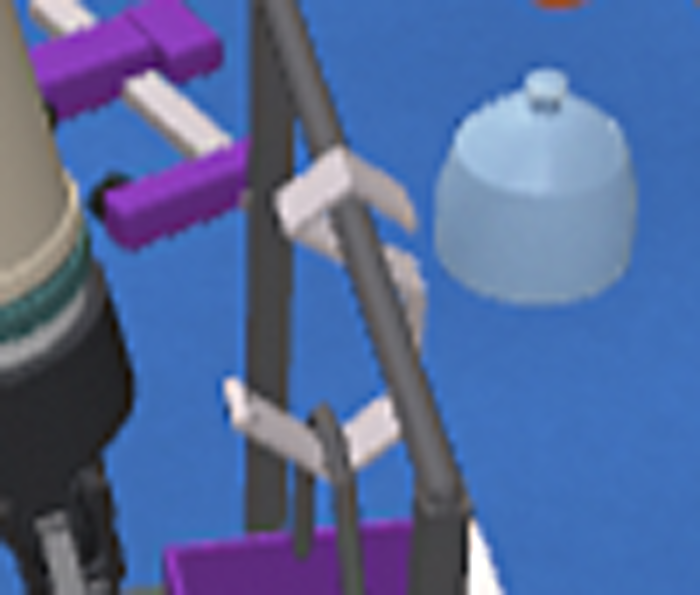

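Nearly seated. Lower gently, watching force.

arm_command([
  {"dp": [0.002,0,0],"turn": [0,0,0],"grip": -1},
  {"dp": [0.001,0,-0.001],"turn": [0,0,0],"grip": -1},
  {"dp": [0,0,0],"turn": [0,0,0],"grip": -1},
])

```text
clock: 11.05
position: [0.5252, 0.0109, 0.2706]
ee_rot: [0.778, 0.026, 0.627, -0.033]
contact_force: [-0.3, -0.4, 3.3]
width: 0.0106
```

arm_command([
  {"dp": [0.002,0,0],"turn": [0,0,0],"grip": -1},
  {"dp": [0,0,0],"turn": [0,0,0],"grip": -1},
])

```text
clock: 11.25
position: [0.5263, 0.0108, 0.2693]
ee_rot: [0.778, 0.026, 0.626, -0.033]
contact_force: [0.8, -0.2, 6.4]
width: 0.0107
```

Run:
```python
from h import *
goto([.556,.009,.117],-4.8,12)
i=manip.get_image('side')[:,:,::-1];crop('pics/s10.png',i,260,120,100,85,7)
```

```text
clk 11.25 grasp pt [0.5593 0.0079 0.1179] turn [0.02 0.35 0.07] world d [-0.0024  0.0009 -0.0007] dp now [ 0.0002  0.0007 -0.0026] dp turned [ 0.0002  0.0007 -0.0026] F [ 0.8 -0.2  6.4] w 0.0107 q [-0.11  0.27  1.9   0.01  0.75 -1.61]
```

View pics/s10.png

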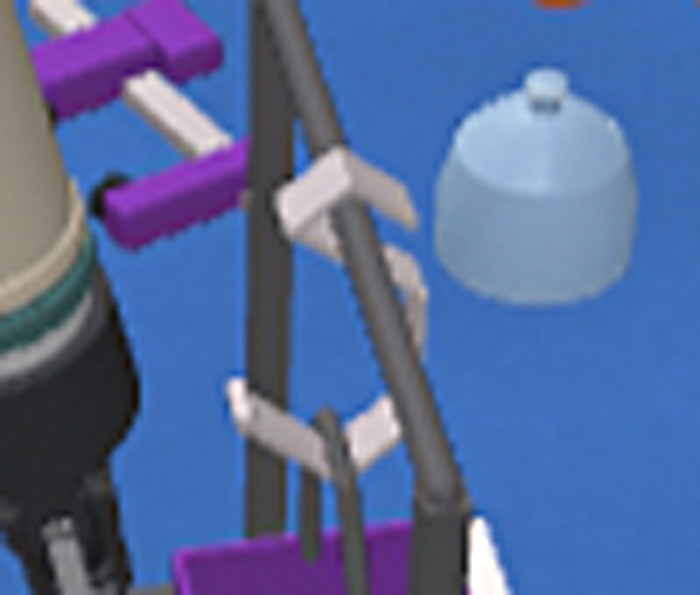

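arm_command([
  {"dp": [-0.001,0,-0.001],"turn": [0,0,0],"grip": -1},
  {"dp": [0,0,0],"turn": [0,0,0],"grip": -1},
], grip_force=20)

```text
clock: 11.5
position: [0.5246, 0.011, 0.2698]
ee_rot: [0.778, 0.026, 0.627, -0.033]
contact_force: [0.6, -0.2, 5.0]
width: 0.0111
```

arm_command([
  {"dp": [0,0,0],"turn": [0,0,0],"grip": -0.7},
  {"dp": [0,0,0],"turn": [0,0,0],"grip": -0.6},
  {"dp": [0,0,0],"turn": [0,0,0],"grip": -0.5},
  {"dp": [0,0,0],"turn": [0,0,0],"grip": -0.3},
  {"dp": [0,0,0],"turn": [0,0,0],"grip": 0},
  {"dp": [0,0,0],"turn": [0,0,0],"grip": 0.3},
  {"dp": [0,0,0],"turn": [0,0,0],"grip": 0.3},
  {"dp": [0,0,0],"turn": [0,0,0],"grip": 0.3},
])

```text
clock: 12.3
position: [0.5236, 0.0111, 0.2685]
ee_rot: [0.776, 0.026, 0.629, -0.033]
contact_force: [0.1, 0.3, 0.2]
width: 0.0557
```

Run:
```python
from h import *
goto([.556,.009,.117],-4.8,12)
for n in('scene','side'):
    i=manip.get_image(n)[:,:,::-1];cv2.imwrite(f'pics/{n}11.png',i)
    crop(f'pics/{n}11c.png',i,*((220,120,120,100) if n=='scene' else (250,130,120,100)),6)
cv2.imwrite('pics/w11.png',manip.get_image('wrist')[:,:,::-1])
```

```text
clk 12.3 grasp pt [0.5557 0.0082 0.1168] turn [ 0.03 -0.01  0.06] world d [0.0003 0.0006 0.0002] dp now [-0.0001  0.0006  0.0002] dp turned [-0.0001  0.0006  0.0002] F [0.1 0.3 0.2] w 0.0557 q [-0.11  0.27  1.91  0.01  0.76 -1.61]
```

View pics/side11c.png

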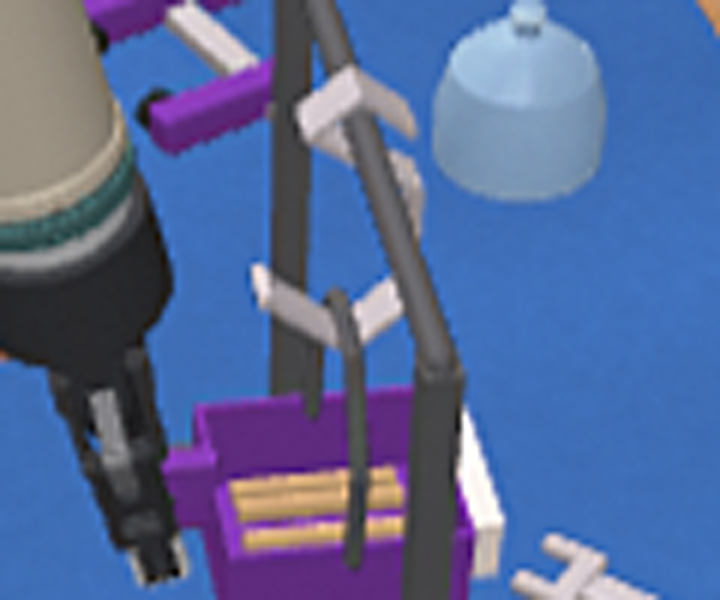

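View pics/w11.png

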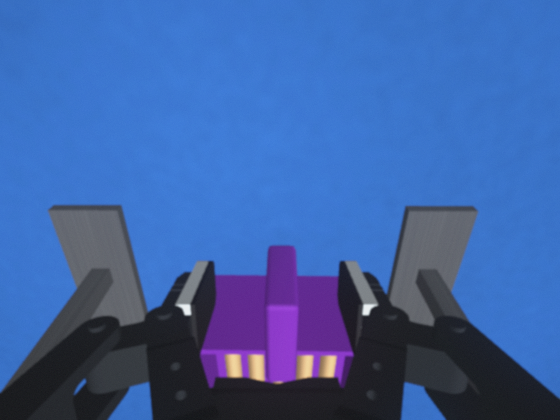

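arm_command([
  {"dp": [-0.002,0,-0.01],"turn": [0,0,0],"grip": 0.3},
  {"dp": [-0.004,0,-0.015],"turn": [0,0,0],"grip": 0.3},
  {"dp": [-0.004,0,-0.015],"turn": [0,0,0],"grip": 0.3},
  {"dp": [-0.004,0,-0.015],"turn": [0,0,0],"grip": 0.3},
  {"dp": [-0.004,0,-0.02],"turn": [0,0,0],"grip": 0.3},
  {"dp": [-0.004,0,-0.02],"turn": [0,0,0],"grip": 0.3},
  {"dp": [-0.02,0,0],"turn": [0,0,0],"grip": 0.3},
  {"dp": [-0.02,0,0],"turn": [0,0,0],"grip": 0.3},
])

```text
clock: 13.25
position: [0.4157, 0.0203, 0.3093]
ee_rot: [0.776, 0.026, 0.63, -0.033]
contact_force: [0.2, 0.7, -0.7]
width: 0.0555
```

arm_command([
  {"dp": [0,0,0],"turn": [0,0,0],"grip": 0.3},
  {"dp": [0,0,0],"turn": [0,0,0],"grip": 0.3},
  {"dp": [0,0,0],"turn": [0,0,0],"grip": 0.3},
  {"dp": [0,0,0],"turn": [0,0,0],"grip": 0.3},
  {"dp": [0,0,0],"turn": [0,0,0],"grip": 0.3},
  {"dp": [0,0,0],"turn": [0,0,0],"grip": 0.3},
  {"dp": [0,0,0],"turn": [0,0,0],"grip": 0.3},
  {"dp": [0,0,0],"turn": [0,0,0],"grip": 0.3},
])

```text
clock: 14.05
position: [0.4182, 0.02, 0.3092]
ee_rot: [0.776, 0.026, 0.629, -0.033]
contact_force: [-0.7, 0.4, 0.1]
width: 0.0557
```

Run:
```python
from h import *
goto([.556,.009,.117],-4.8,12)
a={}
for k in(0,1):
  for n in('scene','side'):
    i=manip.get_image(n)[:,:,::-1];cv2.imwrite(f'pics/{n}12_{k}.png',i);a[n,k]=i.astype(int)
    if k==1: crop(f'pics/{n}12c.png',i,*((210,130,130,110) if n=='scene' else (240,130,130,110)),6)
  for _ in range(4): manip.get_image('wrist')
for n in('scene','side'): print(n,(abs(a[n,0]-a[n,1]).sum(2)>60).sum())
```

```text
clk 14.05 grasp pt [0.4503 0.0171 0.1576] turn [ 0.02 -0.03  0.06] world d [ 0.1056 -0.0083 -0.0406] dp now [0.0617 0.0006 0.0952] dp turned [0.0617 0.0006 0.0952] F [-0.7  0.4  0.1] w 0.0557 q [-0.12  0.07  2.04  0.01  0.82 -1.62]
scene 0
side 60
```

View pics/side12c.png

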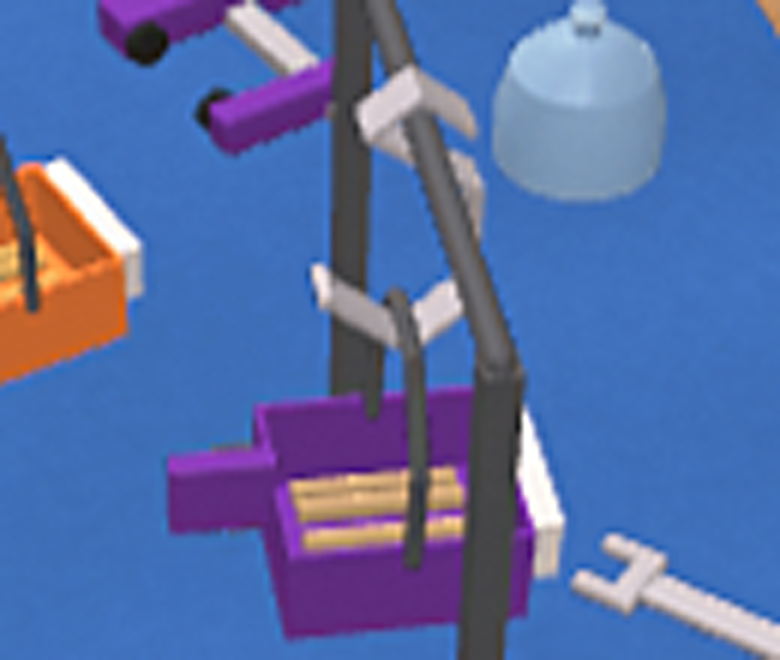

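View pics/scene12c.png

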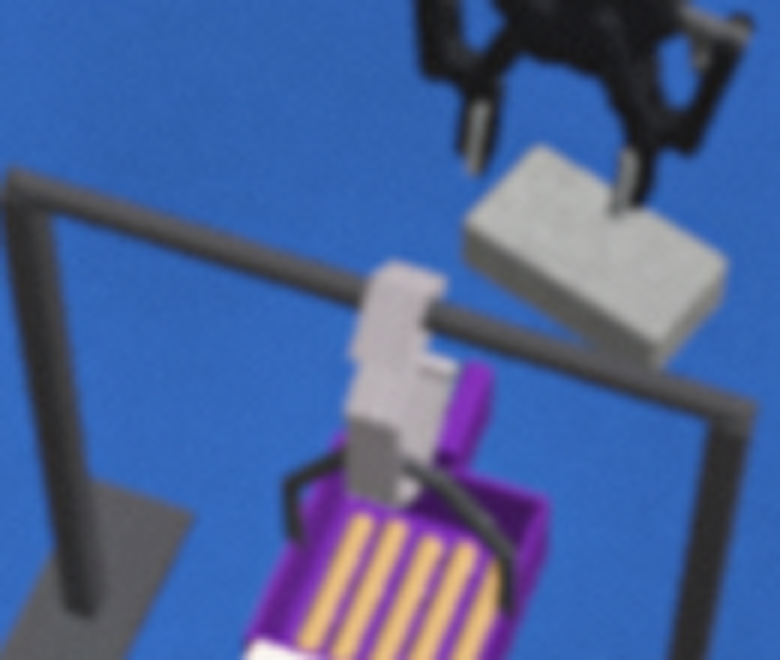

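arm_command([
  {"dp": [0,0,0],"turn": [0,0,0],"grip": 0.3},
  {"dp": [0,0,0],"turn": [0,0,0],"grip": 0.3},
  {"dp": [0,0,0],"turn": [0,0,0],"grip": 0.3},
  {"dp": [0,0,0],"turn": [0,0,0],"grip": 0.3},
  {"dp": [0,0,0],"turn": [0,0,0],"grip": 0.3},
  {"dp": [0,0,0],"turn": [0,0,0],"grip": 0.3},
  {"dp": [0,0,0],"turn": [0,0,0],"grip": 0.3},
  {"dp": [0,0,0],"turn": [0,0,0],"grip": 0.3},
])

```text
clock: 15.45
position: [0.4182, 0.02, 0.3094]
ee_rot: [0.776, 0.026, 0.629, -0.033]
contact_force: [0.4, 0.1, -0.5]
width: 0.0558
```

arm_command([
  {"dp": [0,0,0],"turn": [0,0,0],"grip": 0.3},
  {"dp": [0,0,0],"turn": [0,0,0],"grip": 0.3},
  {"dp": [0,0,0],"turn": [0,0,0],"grip": 0.3},
  {"dp": [0,0,0],"turn": [0,0,0],"grip": 0.3},
  {"dp": [0,0,0],"turn": [0,0,0],"grip": 0.3},
  {"dp": [0,0,0],"turn": [0,0,0],"grip": 0.3},
  {"dp": [0,0,0],"turn": [0,0,0],"grip": 0.3},
  {"dp": [0,0,0],"turn": [0,0,0],"grip": 0.3},
])

```text
clock: 16.25
position: [0.4182, 0.02, 0.3094]
ee_rot: [0.776, 0.026, 0.629, -0.033]
contact_force: [-0.3, -0.2, -0.4]
width: 0.0553
```

Run:
```python
from h import *
L=[]
for k in range(6):
    i=cv2.cvtColor(manip.get_image('side'),cv2.COLOR_RGB2HSV); m=cv2.inRange(i,(135,100,40),(160,255,255)); m[:200]=0
    L.append(np.argwhere(m).mean(0).round(2)); manip.get_image('wrist')
print(L)
o=cv2.cvtColor(manip.get_image('side'),cv2.COLOR_RGB2HSV);k,l,st,ce=cv2.connectedComponentsWithStats(cv2.inRange(o,(5,180,120),(15,255,255)));print([(st[j].tolist(),ce[j].round(1)) for j in range(1,k) if st[j][4]>40])
```

```text
[array([216.75, 296.12]), array([216.76, 296.1 ]), array([216.75, 296.12]), array([216.75, 296.12]), array([216.75, 296.12]), array([216.73, 296.13])]
[([229, 158, 32, 38, 506], array([246.6, 179.7])), ([227, 160, 16, 16, 138], array([234.9, 167.7]))]
```

```bash
python3 -c "
from rig import manip; print(manip.sign_off())"
```

```text
the job is handed in; nothing more can be done
None
```

The purple tub hangs by its handle crown in the S-hook's lower loop. I handed the job in at about 17 s of the 48 s allowed; no verdict was reported.

**What I did:** I gripped the tub by its fin and carried it level. I brought the crown in over the hook's tip from the robot's side. I lowered it until the wrist force rose from about -1 to +6 N, then opened the jaws and backed off about 110 mm.

**Last checks:**
- **Seating:** the pictures show the rod in the V, with the hook upright and in its starting place.
- **Tub:** it looks level by eye and well clear of the bench. My estimate of its underside is about 70 mm up, worked out from the release pose.
- **Motion:** over six frames in about 0.6 s, the centroid of the tub's colour mask moved no more than 0.03 px.
- **Robot:** the gripper touches nothing, and the wrist force reads about zero.
- **Orange tub:** its visible edges have not moved. The arm partly hid it, so I did not re-measure its full position.

**What went wrong:** my first 35° tool tilt ran joint 6 to the end of its range near a wrist singularity. I cut the tilt to 12° before the grasp. The joint reading stopped at the stated limit of -2.7 rad and did not read past it.

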